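# Pack the setting pieces and lock their case

### The job

The measuring job is finished: put every steel setting piece that is on the granite plate into the open grey case, then shut its lid. Take the driver key from its stand, fit its blade into the slotted quarter-turn lock on the shut lid, turn it clockwise all the way to its stop with the key, and put the key back upright in its stand. Leave the dial stand, the bottle and the caliper where they are.

Things in the scene. Friction and masses are not known exactly. Their poses are not given: they have to be found in the camera images.
- plate: dark granite surface plate, fixed, 300 x 340 x 50 mm, on which the setting pieces lie; origin at the centre of its underside, so its top is 50 mm above the bench
- block_mid (a point): steel rectangular block with six dark dots on top, 70 (its x) x 45 (its y) x 25 mm high, about 0.45 kg; the point is its centre. May be absent
- vblock_mid (a point): steel V-block, 64 (its x) x 42 (its y) x 34 mm high, V groove along its x in the top (solid below 16 mm, side cheeks 8 mm thick above), about 0.4 kg; the point is the centre of its outline. May be absent
- parallel_mid (a point): steel parallel bar with three dark dots on top, 120 (its x) x 20 (its y) x 24 mm high, about 0.38 kg; the point is its centre. May be absent
- ring_mid (a point): steel setting ring lying flat, 52 mm outside and 32 mm inside diameter, 22 mm high, about 0.2 kg; the point is its centre. May be absent
- master_mid (a point): steel stepped height master standing upright: foot 44 mm in diameter and 16 mm high, then a stem 28 mm in diameter up to 42 mm, about 0.3 kg; the point is on its axis 21 mm above its underside. May be absent
- case: grey plastic case, fixed to the bench, open on top when its lid is open; outside 310 (its x) x 165 (its y) x 62 mm high, walls and floor 6 mm thick; origin at the centre of its underside. The lid hinges along its +y long side, at the top of the wall (82.5 mm from the centre, 62 mm up)
- lid (a joint): angle of the flat lid (310 x 165 x 8 mm, 0.25 kg) in rad: 0 shut (lying level on the case), 1.9 fully open. A stiff hinge holds it where it is left near upright (about 1.2 to 1.9); pushed inward below about 1.2 it sinks shut by its own weight in a few seconds
- lid_edge (a point): middle of the lid's free long edge, half-way through its thickness, 165 mm from the hinge; at the -y side of the case when shut. The lock stands out from the lid's upper face (its outward face when open) 35 mm from this edge, half-way along it
- lock (a joint): angle of the slotted quarter-turn lock on the lid in rad; grows clockwise seen from above with the lid shut, from 0 (open; slot along the case's x) to 1.571 (locked; slot along the case's y, at its stop). It starts somewhat above 0. Stays where left; turning takes about 0.1 N m
- slot (a point): centre of the floor of the lock's slot; its x runs along the slot and its z out of the lid, upwards when shut. The slot is 8 mm wide, 10 mm deep, open at both ends, across a steel disc 52 mm in diameter. With the lid shut this point is 77 mm above the bench, 47.5 mm from the case's centre towards its -y side
- rest: aluminium stand for the key, fixed, 64 x 64 x 26 mm, with a square 38 mm through hole; origin at the centre of its underside
- rest_top (a point): centre of the mouth of the stand's hole, 26 mm above the bench; z up
- key_grip (a point): driver key standing upright in its stand: the point is the centre of its black handle, 14 (its x) x 40 (its y) x 50 mm high. Below the handle come a collar 54 mm in diameter and 4 mm thick, a short round shank and a steel blade 4 mm thick (its x) x 30 mm wide (its y) and 12 mm deep, tapered at the tip; whole key 76 mm long, 0.12 kg. Its z points up. In the stand the collar rests on the stand's top and this point is 29 mm above it
- key_tip (a point): middle of the blade's lower end, 51 mm below the handle's centre, 22 mm below the underside of the collar
- dialstand: dial gauge on a magnetic stand, 200 mm high, bystander; origin under its base
- cleaner: white bottle, 60 mm in diameter, 150 mm high, bystander; origin at its underside
- caliper: steel caliper lying on the bench, 200 mm long, bystander; origin under its middle

How it is judged (in metres and radians):
On the way, in this order (a step that is already met when the one before it is completed fails the run):
1. all setting pieces are in the case (x of block_mid in the frame of case between -0.152 and 0.152 m and y of block_mid in the frame of case between -0.08 and 0.08 m and z of block_mid in the frame of case between 0 and 0.06 m and x of vblock_mid in the frame of case between -0.152 and 0.152 m and y of vblock_mid in the frame of case between -0.08 and 0.08 m and z of vblock_mid in the frame of case between 0 and 0.06 m and x of parallel_mid in the frame of case between -0.152 and 0.152 m and y of parallel_mid in the frame of case between -0.08 and 0.08 m and z of parallel_mid in the frame of case between 0 and 0.06 m and x of ring_mid in the frame of case between -0.152 and 0.152 m and y of ring_mid in the frame of case between -0.08 and 0.08 m and z of ring_mid in the frame of case between 0 and 0.06 m and x of master_mid in the frame of case between -0.152 and 0.152 m and y of master_mid in the frame of case between -0.08 and 0.08 m and z of master_mid in the frame of case between 0 and 0.06 m and value of joint lid above 0.3 rad), for 0.2 s.
2. the lid is shut over them (x of block_mid in the frame of case between -0.152 and 0.152 m and y of block_mid in the frame of case between -0.08 and 0.08 m and z of block_mid in the frame of case between 0 and 0.06 m and x of vblock_mid in the frame of case between -0.152 and 0.152 m and y of vblock_mid in the frame of case between -0.08 and 0.08 m and z of vblock_mid in the frame of case between 0 and 0.06 m and x of parallel_mid in the frame of case between -0.152 and 0.152 m and y of parallel_mid in the frame of case between -0.08 and 0.08 m and z of parallel_mid in the frame of case between 0 and 0.06 m and x of ring_mid in the frame of case between -0.152 and 0.152 m and y of ring_mid in the frame of case between -0.08 and 0.08 m and z of ring_mid in the frame of case between 0 and 0.06 m and x of master_mid in the frame of case between -0.152 and 0.152 m and y of master_mid in the frame of case between -0.08 and 0.08 m and z of master_mid in the frame of case between 0 and 0.06 m and value of joint lid below 0.04 rad), for 0.2 s.
3. the key's blade is down in the slot of the still unlocked lock (z of key_tip in the frame of slot between -0.004 and 0.006 m and horizontal distance between key_tip and slot below 0.014 m and value of joint lid below 0.04 rad and value of joint lock below 1.2 rad), for 0.1 s.
4. the lock is turned home with the key in its slot (z of key_tip in the frame of slot between -0.004 and 0.006 m and horizontal distance between key_tip and slot below 0.014 m and value of joint lid below 0.04 rad and value of joint lock above 1.4 rad), for 0.2 s.
At the end, for the whole second after the job is handed in: every piece present has its centre inside the case, the lid is shut (below 0.04 rad), the lock is within about 10 degrees of its stop (above 1.40 rad), and the key stands in its stand, released and still: centred within 12 mm, collar down within about 6 mm, tilted less than 7 degrees (all of step 2 and value of joint lock above 1.4 rad and horizontal distance between key_grip and rest_top below 0.012 m and z of key_grip in the frame of rest_top between 0.023 and 0.035 m and angle between key_grip's own z axis and vertical below 0.12 rad and linear speed of key below 0.02 m/s); the robot touches nothing.
It fails at once if the dial stand is displaced by more than 40 mm or tipped over (distance of dialstand from where it was at the start of the episode above 0.04 m or angle between dialstand's own z axis and vertical above 0.5 rad).
It fails at once if the bottle is displaced by more than 40 mm or tipped over (distance of cleaner from where it was at the start of the episode above 0.04 m or angle between cleaner's own z axis and vertical above 0.5 rad).
It fails at once if the caliper is displaced by more than 40 mm or tipped over (distance of caliper from where it was at the start of the episode above 0.04 m or angle between caliper's own z axis and vertical above 0.5 rad).
Of block, vblock, parallel, ring, master only 3 to 5 are there at a start; the rules pass over those that are not, and their reading is None.
At some moment in a run one of block, vblock, parallel, ring, master may be knocked a few centimetres aside while the robot is not near it.
It also fails if it takes over 192 s, if anything falls off the work surface, if the arm or the gripper's body presses on something with over 40 N, if the wrist force passes 120 N, or if a joint passes its speed limit or range.

### The arm

A 6-joint arm with a two-finger parallel gripper is mounted at the origin on the work surface. World frame = base frame: x ahead of the robot, y to its left, z up, the work surface at z = 0. Lengths are in mm, angles in rad, forces in N, time in s.
With the tool pointing down it reaches from about 300 to 775 mm from the base axis. Payload 14.6 kg.
Tool frame: the origin (TCP) lies at the very end of the fingers, on their centre line; the grasp point (between the pads) lies 19 mm behind it; z points along the fingers, y is the line along which they close (so a half turn about z gives the same grasp; the last joint's range is limited). The gripper opens to 94 mm and grips with 3 to 60 N. Pads are 16 mm wide; open, the fingers measure 119 mm over their backs; the gripper's body (75 mm by 177 mm) begins 78 mm behind the grasp point.
Start: joints at [1.205, 0.3, 1.521, -0, 1.321, -0.067], TCP at [161.903, 525.62, 205.446] pointing down, gripper open.
Joint ranges: [-3.03, 3.03], [-0.79, 2.21], [0.23, 2.52], [-1.04, 4.18], [0, 3.07], [-2.55, 2.55]. Speed limits (rad/s): [2.22, 2.22, 2.57, 3.14, 3.14, 3.14].

### API

Orientations are given as [roll, pitch, yaw] about the fixed x, y, z axes, in that order (R = Rz(yaw) Ry(pitch) Rx(roll)).
In Python, from cell import manip, camera, get_calibration gives the robot as it stands. The module is installed in compiled form; this text tells all that it offers.
- The arm moves only by the tool jog_arm, never from a script. Its argument "plan" is one flat list of numbers, 6 for each row, row after row: the shift along the world's x, y, z in m, then the turn, a rotation vector about the world's x, y, z in degrees. A call has 1 to 20 rows; each row is the pose to reach, as a shift and turn from the pose commanded when the call began; what a row does not reach only later rows make up. A row lasts 1/10 s, in which the tool goes at most 50 mm and 8.59 degrees, less where a joint would pass 70% of its speed; a pose out of reach is approached as far as the arm can. A call with a gripper value outside its range is refused whole. "claw" is the finger opening in m, from 0 to 0.094, set as the call begins (left out, the last holds). The fingers move at their own pace and stop on an object; "force" is the grip in N (left out, the last holds). Time passes only in rows, so rows that repeat a pose let the fingers close. It gives the time, the measured TCP pose, the force, the opening and the grip force at its end, in the units of the state.
- manip.read_state(): the state, without advancing time (a new reading comes with each control period).
- camera(name): name is "scene" or "top" or "wrist"; returns (picture, depth): 384x512x3 uint8, red, green, blue; 384x512 float32, mm along the optical axis (not along the pixel's ray), 0 where there is no reading.
- get_calibration(name): a dict with "fx", "fy", "cx", "cy" (pixels), "origin" and "attitude" of the camera in the world. Camera axes: x right, y down, z forward; pixel columns grow to the right and rows downward; lengths in mm; the calibration is good to about 2 mm. A picture is of the moment at which its call begins: read the wrist's pose just before it. get_calibration takes no time and is no camera call; for the wrist camera it gives the pose at the moment of the call.
- manip.sign_off(): hands the job in; it is judged then, once.
The state is a dict: "clock": time; "joints": joint angles; "qd": joint speeds; "effort": joint torques, N m; "eef_pos": TCP position; "eef_rot": TCP orientation; "wrist_force": force on the tool from outside, world axes, zero at the start; "moment": the same for the moment, N m; "finger_gap": finger opening in mm; "finger_force": force on a finger pad.
Only numpy, scipy, OpenCV 4.12 (cv2) and the standard library are available. Lean on these libraries where they do the work, as an engineer would, in place of code of your own. Each camera call takes 0.05 s, during which the arm holds its last target. There are 200 camera calls.

## Working session

There is one attempt and no reset: what is moved stays moved. The work goes in short steps, Python scripts to look and compute and a tool call to move; the robot and the scene stay as the last step left them, time stands still between calls to the robot, and variables do not carry over. Pictures are saved under pics/ and viewed, at most 14 in all, crops included, and the job is handed in when it is done.

Besides the shell and the picture viewer there is one more tool, called after "Request:" as name(argument=value, ...) on one line, values as JSON. jog_arm: Moves the arm, as the interface text tells. Its arguments: {"type":"object","properties":{"plan":{"type":"array"},"claw":{"type":"number"},"force":{"type":"number"}},"required":["plan"]}

```bash
mkdir -p pics
cat > h.py <<'E'
import numpy as np, cv2
from cell import manip, camera, get_calibration
def cal(n):
    c=get_calibration(n); A=np.array(c["attitude"],float)
    if A.shape!=(3,3):
        from scipy.spatial.transform import Rotation as R
        A=R.from_euler('xyz',A).as_matrix() if A.size==3 else R.from_quat(A).as_matrix()
    return c,A,np.array(c["origin"],float)
def cloud(n,c=None):
    k=c or cal(n); p,d=camera(n); c,A,o=k
    v,u=np.mgrid[:384,:512]
    X=np.stack([(u-c["cx"])/c["fx"]*d,(v-c["cy"])/c["fy"]*d,d],-1)@A.T+o
    X[d==0]=np.nan
    return p,d,X
def save(n,p): cv2.imwrite('pics/'+n+'.png',cv2.cvtColor(p,cv2.COLOR_RGB2BGR))
E
python3 - <<'E'
from h import *
print(manip.read_state()); 
for n in("scene","top","wrist"):print(n,get_calibration(n))
a=cloud("scene")[0];b=cloud("top")[0]
save("scene0",cv2.resize(a,(768,576)));save("top0",cv2.resize(b,(768,576)))
E
```

```text
{'clock': 0.0, 'joints': array([ 1.20537497e+00,  3.00466552e-01,  1.52161046e+00, -2.32568047e-05,
        1.32070460e+00, -6.65850381e-02]), 'qd': array([ 0.00187393, -0.00025146, -0.00151421, -0.00067047, -0.00038103,
       -0.0013762 ]), 'effort': array([-1.64157915e-03, -5.31801724e+01, -3.52733588e+01,  7.07681640e-02,
        2.44228105e-02, -9.91807929e-05]), 'eef_pos': array([161.82610508, 525.3642286 , 204.87639971]), 'eef_rot': array([-3.14040482e+00, -5.66323167e-05,  2.84276207e+00]), 'wrist_force': array([ 7.67292205e-01, -2.89244178e-01,  7.26377253e-04]), 'moment': array([-0.02403758, -0.01812314,  0.00669907]), 'finger_force': 0.0, 'finger_gap': 93.86237063274167}
scene {'fx': 367.04912669464693, 'fy': 367.04912669464693, 'cx': 254.74279616279765, 'cy': 191.22403355422367, 'origin': array([1309.59478661, -214.13063064,  794.65385196]), 'attitude': array([-2.34979517e+00,  2.07373318e-03,  1.43328988e+00])}
top {'fx': 415.59635352007405, 'fy': 415.59635352007405, 'cx': 248.34750645403773, 'cy': 192.68347122711612, 'origin': array([ 452.78410569,  -97.7875459 , 1386.97422914]), 'attitude': array([-3.02248873, -0.01135113, -1.54794399])}
wrist {'fx': 331.3317599260926, 'fy': 331.3317599260926, 'cx': 258.1978970176259, 'cy': 196.44633196767674, 'origin': array([ 86.26729993, 549.04896885, 383.91860094]), 'attitude': array([2.86482642e+00, 2.52104047e-03, 1.27207693e+00])}
```

View pics/scene0.png

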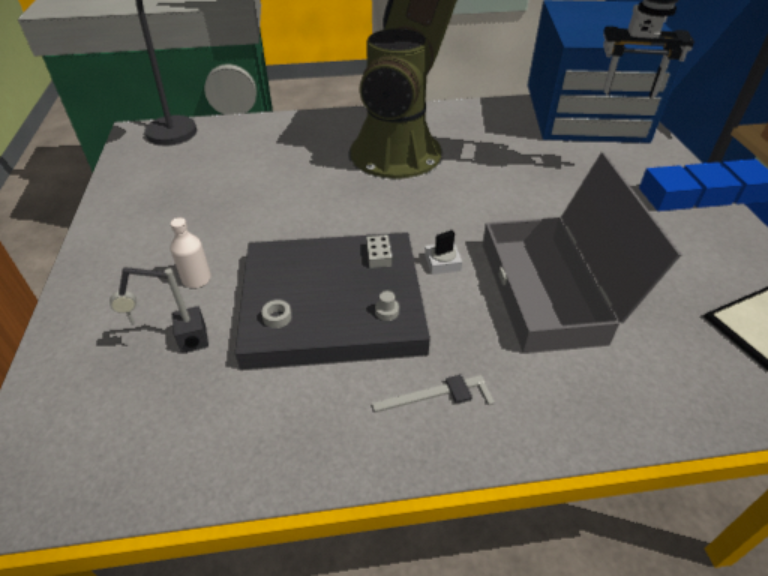

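View pics/top0.png

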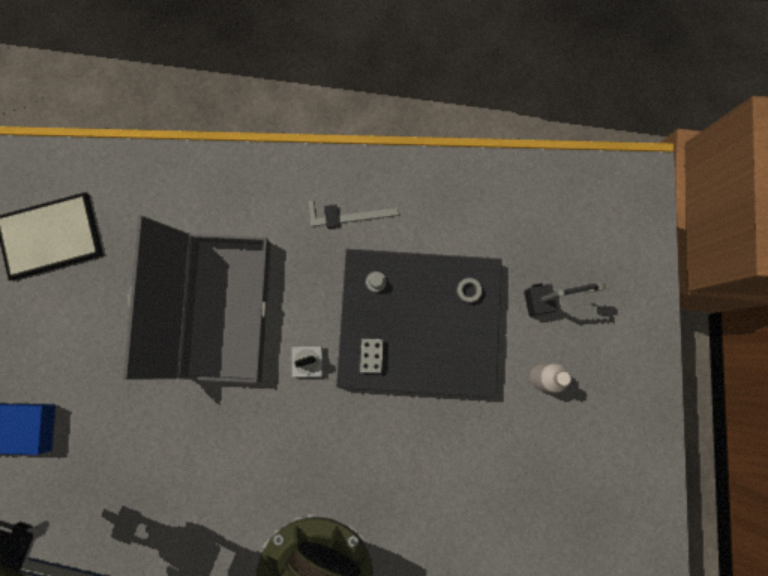

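Three pieces are on the plate, in the 768x576 top picture: block (371,356), master (376,282) and ring (470,291). The key stand is at (307,362). The case is at (228,310), with its open lid on the left (+y) side.

```bash
cat > m.py <<'E'
from h import *
p,d,X=cloud("top")
Z=X[...,2]
def rect(mask,name,box):
    m=np.zeros(mask.shape,np.uint8);x0,x1,y0,y1=[int(b/1.5) for b in box]
    m[y0:y1,x0:x1]=mask[y0:y1,x0:x1]
    n,l,s,c=cv2.connectedComponentsWithStats(m)
    i=1+np.argmax(s[1:,4]); m=l==i
    P=X[m][:,:2].astype(np.float32); r=cv2.minAreaRect(P)
    print(name,m.sum(),'mid',np.round(r[0],1),'size',np.round(r[1],1),'ang',round(r[2],1),'mean',P.mean(0).round(1),'z',np.median(Z[m]).round(1))
ok=np.isfinite(Z)
g=p.max(2).astype(int)
if __name__=="__main__":
    rect(ok&(Z>62)&(Z<90),'block',(350,395,330,385))
    rect(ok&(Z>62)&(Z<85),'ring',(445,495,265,315))
    rect(ok&(Z>84)&(Z<110),'mastertop',(355,400,262,300))
    rect(ok&(Z>38)&(Z<60),'plate',(320,515,230,410))
    rect(ok&(Z>15)&(Z<36),'rest',(280,335,335,390))
    rect(ok&(Z>65)&(Z<95),'key',(280,335,335,390))
    rect(ok&(Z>52)&(Z<75),'caserim',(180,280,225,390))
    rect(ok&(Z<15)&(Z>-5),'casefloor',(190,268,240,380))
    rect(ok&(Z>90),'lid',(110,205,200,400))
    m=ok&(Z>85);m[:, :75]=0;m[:, 137:]=0;m[:130]=0;m[265:]=0
    P=X[m];i=np.argmax(P[:,2]);print('lid top',np.percentile(P[:,2],[50,99]),P[P[:,2]>np.percentile(P[:,2],97)].mean(0))
    c=P.mean(0);print(c,np.linalg.svd(P-c,full_matrices=False)[2][2])
E
python3 m.py
```

```text
block 319 mid [ 471.2 -109.2] size [44.9 69.1] ang 87.9 mean [ 471.  -109.3] z 76.2
ring 141 mid [ 614.9 -313.6] size [49.  51.2] ang 86.6 mean [ 615.5 -314.1] z 72.8
mastertop 59 mid [ 629.1 -115.2] size [26.5 22.1] ang 1.1 mean [ 629.  -115.2] z 92.9
plate 9057 mid [ 545.9 -212.7] size [341.2 300.8] ang 87.7 mean [ 542.7 -214.7] z 51.3
rest 331 mid [456.1  29.3] size [61.7 62.5] ang 1.7 mean [456.   28.1] z 28.7
key 60 mid [456.2  29.9] size [13.5 38.4] ang 19.1 mean [456.3  29.4] z 81.0
caserim 869 mid [567.2 208.4] size [176.4 312. ] ang 89.5 mean [577.  221.6] z 62.9
casefloor 3900 mid [568.  214.2] size [145.8 299.7] ang 88.8 mean [566. 215.] z 7.2
lid 3223 mid [570.  327.8] size [ 62.1 310.1] ang 88.1 mean [567.1 322.5] z 166.6
lid top [164.84638545 222.69926427] [567.34149551 340.55466505 222.66778786]
[567.02208895 321.81048359 161.61223614] [-0.02261459 -0.95387621  0.29934722]
```

Request:
jog_arm(plan=[0.309,-0.635,0.045,0,0,-75,0.309,-0.635,0.045,0,0,-75,0.309,-0.635,0.045,0,0,-75,0.309,-0.635,0.045,0,0,-75,0.309,-0.635,0.045,0,0,-75,0.309,-0.635,0.045,0,0,-75,0.309,-0.635,0.045,0,0,-75,0.309,-0.635,0.045,0,0,-75,0.309,-0.635,0.045,0,0,-75,0.309,-0.635,0.045,0,0,-75,0.309,-0.635,0.045,0,0,-75,0.309,-0.635,0.045,0,0,-75,0.309,-0.635,0.045,0,0,-75,0.309,-0.635,0.045,0,0,-75,0.309,-0.635,0.045,0,0,-75,0.309,-0.635,0.045,0,0,-75,0.309,-0.635,0.045,0,0,-75,0.309,-0.635,0.045,0,0,-75], claw=0.094, force=40)

```text
clock: 1.95
eef_pos: [470.6, -108.1, 250.6]
eef_rot: [3.141, -0.0, 1.535]
wrist_force: [-0.5, 0.1, 0.4]
finger_gap: 94.1
finger_force: 0.0
```

```bash
cat > w.py <<'E'
from h import *
import sys
def wmeas(lo,hi,name,ref,rad=70):
    k=cal("wrist");p,d,X=cloud("wrist",k)
    m=(np.isfinite(X[...,2])&(X[...,2]>lo)&(X[...,2]<hi)&(np.hypot(X[...,0]-ref[0],X[...,1]-ref[1])<rad)).astype(np.uint8)
    n,l,s,c=cv2.connectedComponentsWithStats(m)
    if n<2: print(name,'none');return p,X
    m=l==1+np.argmax(s[1:,4]);P=X[m];r=cv2.minAreaRect(P[:,:2].astype(np.float32))
    print(name,m.sum(),'mid',np.round(r[0],1),np.round(r[1],1),round(r[2],1),'mean',P.mean(0).round(1),'zmax',np.percentile(P[:,2],98).round(1));return p,X
if __name__=="__main__":
    a=[float(x) for x in sys.argv[1:]]
    wmeas(a[0],a[1],'w',a[2:4],a[4] if len(a)>4 else 70)
E
python3 w.py 68 90 471 -109
```

```text
w 2595 mid [ 469.7 -108.4] [44.7 70.1] 87.9 mean [ 469.7 -107.5   74.9] zmax 76.6
```

Request:
jog_arm(plan=[-0.001,0.0005,-0.05,0,0,0,-0.001,0.0005,-0.1,0,0,0,-0.001,0.0005,-0.14,0,0,0,-0.001,0.0005,-0.17,0,0,0,-0.001,0.0005,-0.186,0,0,0,-0.001,0.0005,-0.196,0,0,0,-0.001,0.0005,-0.196,0,0,0])

```text
clock: 2.7
eef_pos: [469.5, -108.2, 53.9]
eef_rot: [-3.14, -0.0, 1.535]
wrist_force: [-0.3, -0.3, 0.3]
finger_gap: 93.9
finger_force: 0.0
```

Request:
jog_arm(plan=[0,0,0,0,0,0,0,0,0,0,0,0,0,0,0,0,0,0,0,0,0,0,0,0,0,0,0,0,0,0,0,0,0,0,0,0,0,0,0.01,0,0,0,0,0,0.04,0,0,0,0,0,0.08,0,0,0,0,0,0.11,0,0,0,0,0,0.11,0,0,0], claw=0.06, force=50)

```text
clock: 3.8
eef_pos: [471.3, -109.3, 168.4]
eef_rot: [3.135, 0.002, 1.534]
wrist_force: [0.9, 0.4, -5.4]
finger_gap: 69.3
finger_force: 50.0
```

Request:
jog_arm(plan=[0.01,0.05,0,0,0,0,0.01,0.1,0,0,0,0,0.01,0.15,0,0,0,0,0.01,0.2,0,0,0,0,0.01,0.25,0,0,0,0,0.01,0.279,0,0,0,0,0.01,0.279,-0.04,0,0,0,0.01,0.279,-0.08,0,0,0,0.01,0.279,-0.11,0,0,0,0.01,0.279,-0.13,0,0,0,0.01,0.279,-0.145,0,0,0,0.01,0.279,-0.153,0,0,0,0.01,0.279,-0.153,0,0,0,0.01,0.279,-0.153,0,0,0])

```text
clock: 5.2
eef_pos: [479.5, 170.0, 10.9]
eef_rot: [-3.141, 0.0, 1.534]
wrist_force: [-0.2, -0.5, -4.2]
finger_gap: 69.4
finger_force: 50.0
```

Request:
jog_arm(plan=[0,0,0,0,0,0,0,0,0,0,0,0,0,0,0,0,0,0,0,0,0,0,0,0,0,0,0.04,0,0,0,0,0,0.09,0,0,0,0,0,0.14,0,0,0,0,0,0.17,0,0,0], claw=0.08)

```text
clock: 6.0
eef_pos: [480.6, 170.3, 185.5]
eef_rot: [3.137, -0.001, 1.534]
wrist_force: [0.1, -0.4, -0.9]
finger_gap: 80.0
finger_force: 0.0
```

```bash
python3 m.py | egrep 'block|ring|master|caserim|rest'
```

```text
Traceback (most recent call last):
  File "m.py", line 14, in <module>
    rect(ok&(Z>62)&(Z<90),'block',(350,395,330,385))
    ~~~~^^^^^^^^^^^^^^^^^^^^^^^^^^^^^^^^^^^^^^^^^^^^
  File "m.py", line 8, in rect
    i=1+np.argmax(s[1:,4]); m=l==i
        ~~~~~~~~~^^^^^^^^^
ValueError: attempt to get argmax of an empty sequence
```

Request:
jog_arm(plan=[0,-0.02,0.04,0,0,0,0.149,-0.285,0.069,0,0,0,0.149,-0.285,0.069,0,0,0,0.149,-0.285,0.069,0,0,0,0.149,-0.285,0.069,0,0,0,0.149,-0.285,0.069,0,0,0,0.149,-0.285,0.069,0,0,0,0.149,-0.285,0.069,0,0,0,0.149,-0.285,0.069,0,0,0,0.149,-0.285,0.069,0,0,0], claw=0.08)

```text
clock: 7.05
eef_pos: [628.6, -113.9, 250.2]
eef_rot: [-3.141, -0.0, 1.534]
wrist_force: [0.0, 0.6, 0.2]
finger_gap: 80.0
finger_force: 0.0
```

```bash
sed -i 's/^    i=1+np.argmax/    if n<2: print(name,"none");return\n    i=1+np.argmax/' m.py; python3 w.py 85 110 629 -115;python3 w.py 56 110 629 -115; python3 m.py | egrep 'block|ring|casefl|caserim|rest'
```

```text
w 548 mid [ 627.1 -114.5] [27.1 26.3] 87.3 mean [ 627.3 -114.1   91.7] zmax 93.4
w 1178 mid [ 627.3 -114.7] [42.8 42.8] 17.3 mean [ 627.5 -110.9   78.2] zmax 93.1
block none
ring 137 mid [ 615.8 -313.6] size [48.7 48.5] ang 4.8 mean [ 616.  -314.2] z 72.8
rest 51 mid [463.7  52.9] size [45.5 16.3] ang 0.4 mean [470.3  55.2] z 28.2
caserim 867 mid [567.1 208.7] size [177.1 311. ] ang 89.0 mean [576.3 221.3] z 63.2
casefloor 3600 mid [567.8 214.7] size [146.1 299.6] ang 88.4 mean [573.5 218.9] z 7.4
```

Request:
jog_arm(plan=[-0.0015,0.0005,-0.05,0,0,0,-0.0015,0.0005,-0.1,0,0,0,-0.0015,0.0005,-0.14,0,0,0,-0.0015,0.0005,-0.165,0,0,0,-0.0015,0.0005,-0.177,0,0,0,-0.0015,0.0005,-0.182,0,0,0,-0.0015,0.0005,-0.182,0,0,0])

```text
clock: 7.9
eef_pos: [627.8, -114.2, 69.2]
eef_rot: [3.141, 0.0, 1.534]
wrist_force: [0.4, -0.1, 0.8]
finger_gap: 79.9
finger_force: 0.0
```

Request:
jog_arm(plan=[0,0,0,0,0,0,0,0,0,0,0,0,0,0,0,0,0,0,0,0,0,0,0,0,0,0,0,0,0,0,0,0,0,0,0,0,0,0,0,0,0,0,0,0,0,0,0,0,0,0,0.01,0,0,0,0,0,0.04,0,0,0,0,0,0.08,0,0,0,0,0,0.11,0,0,0,0,0,0.11,0,0,0], claw=0.015, force=40)

```text
clock: 9.2
eef_pos: [628.9, -114.7, 183.8]
eef_rot: [3.134, 0.001, 1.534]
wrist_force: [-1.0, 0.4, -2.9]
finger_gap: 26.4
finger_force: 40.0
```

Request:
jog_arm(plan=[0.01,0.048,0,0,0,0,0.02,0.096,0,0,0,0,0.03,0.144,0,0,0,0,0.038,0.192,0,0,0,0,0.038,0.24,0,0,0,0,0.038,0.289,0,0,0,0,0.038,0.289,-0.04,0,0,0,0.038,0.289,-0.08,0,0,0,0.038,0.289,-0.11,0,0,0,0.038,0.289,-0.13,0,0,0,0.038,0.289,-0.145,0,0,0,0.038,0.289,-0.153,0,0,0,0.038,0.289,-0.153,0,0,0,0.038,0.289,-0.153,0,0,0])

```text
clock: 10.6
eef_pos: [665.7, 174.7, 26.0]
eef_rot: [3.141, -0.0, 1.534]
wrist_force: [0.0, 0.8, -2.1]
finger_gap: 26.4
finger_force: 40.0
```

Request:
jog_arm(plan=[0,0,0,0,0,0,0,0,0,0,0,0,0,0,0,0,0,0,0,0,0,0,0,0,0,0,0,0,0,0,0,0,0.04,0,0,0,0,0,0.09,0,0,0,0,0,0.14,0,0,0,0,0,0.17,0,0,0], claw=0.045)

```text
clock: 11.5
eef_pos: [666.1, 174.8, 200.2]
eef_rot: [3.137, -0.001, 1.534]
wrist_force: [-0.0, 1.0, -0.5]
finger_gap: 45.1
finger_force: 0.0
```

```bash
python3 m.py | egrep 'ring'; python3 w.py 36 60 665 175 50
```

```text
ring 138 mid [ 615.1 -314. ] size [51.  48.3] ang 0.9 mean [ 615.4 -313.7] z 73.0
w 576 mid [666.6 174.7] [27.2 26.7] 10.0 mean [666.5 175.5  47.3] zmax 49.2
```

Request:
jog_arm(plan=[-0.05,-0.489,0.005,0,0,0,-0.05,-0.489,0.005,0,0,0,-0.05,-0.489,0.005,0,0,0,-0.05,-0.489,0.005,0,0,0,-0.05,-0.489,0.005,0,0,0,-0.05,-0.489,0.005,0,0,0,-0.05,-0.489,0.005,0,0,0,-0.05,-0.489,0.005,0,0,0,-0.05,-0.489,0.005,0,0,0,-0.05,-0.489,0.005,0,0,0,-0.05,-0.489,0.005,0,0,0,-0.05,-0.489,0.005,0,0,0,-0.05,-0.489,0.005,0,0,0], claw=0.085)

```text
clock: 12.9
eef_pos: [615.6, -313.3, 199.9]
eef_rot: [-3.141, -0.001, 1.535]
wrist_force: [0.9, 0.5, -0.2]
finger_gap: 84.9
finger_force: 0.0
```

```bash
python3 w.py 64 80 615 -314 50;python3 m.py | egrep 'casefl'
```

```text
w 1437 mid [ 613.7 -314. ] [50.8 50.2] 89.3 mean [ 613.7 -313.4   71.4] zmax 73.1
casefloor 3437 mid [567.8 214.5] size [145.8 299. ] ang 88.6 mean [569.6 220.7] z 7.2
```

Commanded (615.4,-314.4,200.4); go to (613.9,-313.9,54).

Request:
jog_arm(plan=[-0.0015,0.0005,-0.05,0,0,0,-0.0015,0.0005,-0.095,0,0,0,-0.0015,0.0005,-0.125,0,0,0,-0.0015,0.0005,-0.14,0,0,0,-0.0015,0.0005,-0.146,0,0,0,-0.0015,0.0005,-0.146,0,0,0])

```text
clock: 13.6
eef_pos: [614.4, -313.7, 55.1]
eef_rot: [3.141, 0.0, 1.534]
wrist_force: [0.0, -0.1, -0.2]
finger_gap: 85.0
finger_force: 0.0
```

Request:
jog_arm(plan=[0,0,0,0,0,0,0,0,0,0,0,0,0,0,0,0,0,0,0,0,0,0,0,0,0,0,0,0,0,0,0,0,0,0,0,0,0,0,0,0,0,0,0,0,0.01,0,0,0,0,0,0.04,0,0,0,0,0,0.08,0,0,0,0,0,0.12,0,0,0,0,0,0.12,0,0,0], claw=0.04, force=35)

```text
clock: 14.8
eef_pos: [615.6, -314.8, 181.4]
eef_rot: [3.133, 0.004, 1.534]
wrist_force: [0.4, -0.6, -1.9]
finger_gap: 51.4
finger_force: 35.0
```

Request:
jog_arm(plan=[-0.034,0.489,0,0,0,0,-0.034,0.489,0,0,0,0,-0.034,0.489,0,0,0,0,-0.034,0.489,0,0,0,0,-0.034,0.489,0,0,0,0,-0.034,0.489,0,0,0,0,-0.034,0.489,0,0,0,0,-0.034,0.489,0,0,0,0,-0.034,0.489,0,0,0,0,-0.034,0.489,0,0,0,0,-0.034,0.489,0,0,0,0,-0.034,0.489,-0.05,0,0,0,-0.034,0.489,-0.1,0,0,0,-0.034,0.489,-0.14,0,0,0,-0.034,0.489,-0.155,0,0,0,-0.034,0.489,-0.163,0,0,0,-0.034,0.489,-0.163,0,0,0,-0.034,0.489,-0.163,0,0,0])

```text
clock: 16.6
eef_pos: [581.0, 175.2, 13.2]
eef_rot: [3.139, -0.001, 1.534]
wrist_force: [0.5, 0.3, -2.4]
finger_gap: 51.4
finger_force: 35.0
```

Request:
jog_arm(plan=[0,0,0,0,0,0,0,0,0,0,0,0,0,0,0,0,0,0,0,0,0,0,0,0,0,0,0,0,0,0,0,0,0.04,0,0,0,0,0,0.09,0,0,0,0,0,0.14,0,0,0,0,-0.05,0.19,0,0,0,0,-0.1,0.24,0,0,0,0,-0.1,0.28,0,0,0,0,-0.1,0.28,0,0,0], claw=0.068)

```text
clock: 17.8
eef_pos: [580.3, 73.4, 295.7]
eef_rot: [3.137, -0.0, 1.532]
wrist_force: [0.1, 0.0, 0.5]
finger_gap: 67.9
finger_force: 0.0
```

Run:
```python
from h import *
p,d,X=cloud("wrist"); save("w1",p)
print(manip.read_state()["eef_pos"])
q,d,Y=cloud("top"); save("t1",cv2.resize(q[90:290,60:360],(750,500)))
# lid: rim and hinge
m=np.isfinite(Y[...,2])
for x in(450,567,680):
  s=m&(abs(Y[...,0]-x)<4)&(Y[...,1]>105)&(Y[...,1]<370)
  P=Y[s];P=P[np.argsort(P[:,1])];print(x,P[:,1:].round(0).astype(int).tolist()[::3])
```

```text
[580.932456    72.88634045 298.2934448 ]
450 [[106, 615], [107, 610], [109, 608], [112, 606], [114, 602], [276, 6], [282, 10], [286, 6], [288, 45], [289, 65], [289, 20], [289, 28], [296, 69], [299, 73], [301, 84], [303, 89], [305, 101], [307, 104], [308, 101], [309, 108], [310, 123], [312, 126], [313, 2], [314, 130], [315, 135], [317, 138], [319, 151], [320, 148], [321, 152], [322, 167], [324, 154], [325, 175], [327, 170], [330, 171], [330, 185], [331, 174], [333, 185], [333, 193], [335, 194], [336, 200], [337, 205], [339, 207], [340, 219], [341, 211], [343, 219], [344, 224], [350, 215]]
567 [[105, 606], [106, 602], [108, 602], [110, 602], [112, 609], [112, 601], [112, 607], [114, 609], [115, 610], [117, 612], [118, 607], [119, 609], [121, 610], [123, 611], [125, 610], [126, 607], [129, 602], [190, 36], [196, 7], [199, 10], [202, 11], [210, 6], [213, 5], [218, 11], [223, 5], [229, 8], [233, 4], [284, 59], [286, 53], [287, 52], [289, 64], [295, 65], [296, 73], [298, 78], [300, 93], [301, 97], [303, 112], [304, 107], [307, 118], [309, 114], [310, 2], [311, 134], [312, 140], [314, 135], [316, 145], [317, 144], [319, 156], [321, 158], [323, 163], [324, 159], [325, 172], [326, 178], [329, 188], [330, 183], [331, 196], [332, 194], [335, 202], [335, 202], [336, 207], [338, 218], [339, 214], [343, 219], [344, 216], [354, 204], [357, 197]]
680 [[288, 67], [291, 69], [294, 83], [296, 88], [298, 90], [300, 95], [301, 101], [302, 106], [305, 107], [307, 113], [308, 128], [311, 129], [311, 138], [312, 133], [314, 146], [316, 159], [318, 162], [320, 174], [321, 171], [323, 183], [325, 195], [325, 186], [328, 195], [329, 199], [330, 205], [332, 215], [334, 202], [335, 215], [338, 216], [341, 222]]
```

View pics/w1.png

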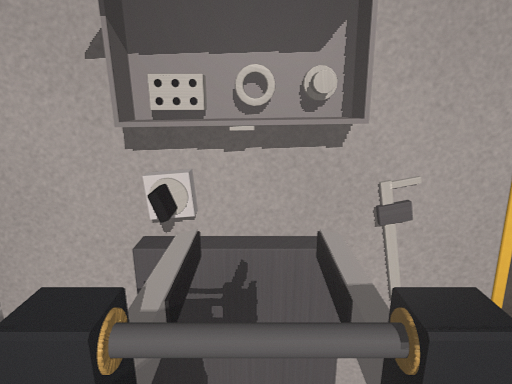

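View pics/t1.png

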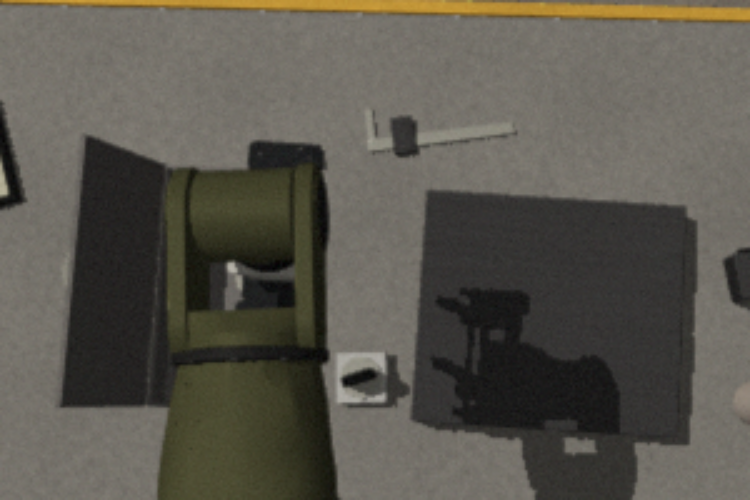

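The pictures show all three pieces inside the case: block, ring and master at (176,91), (255,85) and (321,83) in w1. The plate is empty. Next I go behind the lid with closed fingers and push it inward.

Request:
jog_arm(plan=[-0.09,0.315,0,0,0,0,-0.09,0.315,0,0,0,0,-0.09,0.315,0,0,0,0,-0.09,0.315,0,0,0,0,-0.09,0.315,0,0,0,0,-0.09,0.315,0,0,0,0,-0.09,0.315,0,0,0,0,-0.09,0.315,0,0,0,0,-0.09,0.315,0,0,0,0,-0.09,0.315,-0.05,0,0,0,-0.09,0.315,-0.1,0,0,0,-0.09,0.315,-0.1,0,0,0], claw=0.0)

```text
clock: 19.1
eef_pos: [488.2, 387.3, 184.8]
eef_rot: [-3.133, 0.007, 1.532]
wrist_force: [-0.0, -0.3, -0.0]
finger_gap: 0.5
finger_force: 0.0
```

Request:
jog_arm(plan=[0,-0.02,0,0,0,0,0,-0.04,0,0,0,0,0,-0.055,0,0,0,0,0,-0.07,0,0,0,0,0,-0.085,0,0,0,0,0,-0.1,0,0,0,0,0,-0.115,0,0,0,0,0,-0.13,0,0,0,0,0,-0.145,0,0,0,0,0,-0.16,0,0,0,0,0,-0.17,0,0,0,0,0,-0.18,0,0,0,0,0,-0.18,0,0,0])

```text
validation failed for argument at $.pl...
```

Run:
```python
from h import *
p,d,X=cloud("scene"); save("s2",p)
```

```text
(no output)
```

View pics/s2.png

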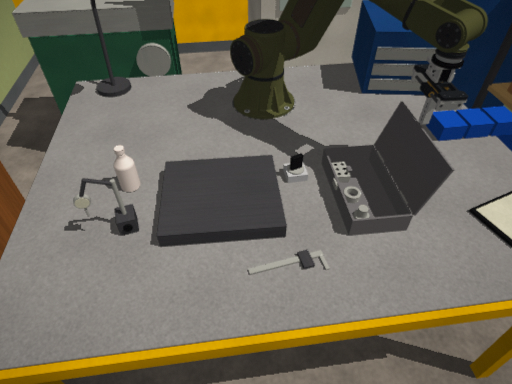

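The picture shows the fingers at (430,105), behind the still open lid. The push was refused because I miscounted the numbers in a row, so I send it again.

Request:
jog_arm(plan=[0,-0.02,0,0,0,0,0,-0.04,0,0,0,0,0,-0.055,0,0,0,0,0,-0.07,0,0,0,0,0,-0.085,0,0,0,0,0,-0.1,0,0,0,0,0,-0.115,0,0,0,0,0,-0.13,0,0,0,0,0,-0.145,0,0,0,0,0,-0.16,0,0,0,0,0,-0.17,0,0,0,0,0,-0.18,0,0,0,0,0,-0.18,0,0,0,0])

```text
clock: 20.45
eef_pos: [490.0, 209.1, 191.5]
eef_rot: [3.142, 0.0, 1.533]
wrist_force: [-0.6, 0.6, -0.7]
finger_gap: 0.6
finger_force: 0.0
```

Request:
jog_arm(plan=[0,0,0.03,0,0,0,0,0,0.06,0,0,0,0,0,0.09,0,0,0,0,-0.04,0.1,0,0,0,0,-0.09,0.1,0,0,0,0,-0.14,0.1,0,0,0,0,-0.15,0.1,0,0,0,0,-0.15,0.1,0,0,0,0,-0.15,0.1,0,0,0,0,-0.15,0.1,0,0,0,0,-0.15,0.1,0,0,0])

```text
clock: 21.55
eef_pos: [489.9, 61.3, 291.3]
eef_rot: [-3.141, -0.0, 1.536]
wrist_force: [1.1, -0.3, -0.1]
finger_gap: 0.0
finger_force: 0.0
```

Run:
```python
from h import *
print(manip.read_state()["eef_pos"])
p,d,X=cloud("scene"); save("s3",p)
k=cal("wrist");q,d,X=cloud("wrist",k);Z=X[...,2]
for y in (150,200,250,280):
  s=np.isfinite(Z)&(abs(X[...,1]-y)<5)&(abs(X[...,0]-567)<140);print(y,s.sum(),np.nanmedian(Z[s]) if s.any() else 0)
```

```text
[489.90460841  61.27731519 291.31970544]
150 2219 69.9931593139845
200 2453 69.6802137508459
250 207 69.79974493001248
280 0 0
```

Run:
```python
from h import *
k=cal("wrist");q,d,X=cloud("wrist",k);save("w2",q);Z=X[...,2]
from w import wmeas
wmeas(68,95,'key',(457,29),45)
wmeas(15,27.9,'rest',(457,29),60)
for lo,hi in((71.5,100),(76,100),(82,100)): wmeas(lo,hi,'lock',(567,164),45)
s=np.isfinite(Z)&(Z>64)&(Z<75)&(X[...,1]>90)
P=X[s];print(np.nanmin(P[:,:2],0),np.nanmax(P[:,:2],0),cv2.minAreaRect(P[:,:2].astype(np.float32)))
r,c=np.unravel_index(np.nanargmin(np.where(Z>60,np.hypot(X[...,0]-567,X[...,1]-164),np.nan)),Z.shape);print(r,c)
```

```text
key 389 mid [454.5  31.5] [14.3 39.5] 19.6 mean [455.1  32.8  78.7] zmax 81.4
rest 922 mid [454.6  31.1] [64.  64.4] 2.3 mean [455.2  36.2  25.6] zmax 27.5
lock 2278 mid [564.2 161.9] [59.5 59. ] 79.7 mean [562.6 161.9  81.5] zmax 88.2
lock 1749 mid [564.2 161.6] [50.9 51.2] 87.9 mean [563.3 161.8  84. ] zmax 88.2
lock 650 mid [568.4 174.3] [18.2 48.1] 71.4 mean [567.8 173.   86.5] zmax 88.4
[408.94637576 123.38854726] [720.58062891 248.98307655] ((564.8109741210938, 186.09706115722656), (118.41370391845703, 309.91998291015625), 88.59271240234375)
78 324
```

View pics/w2.png

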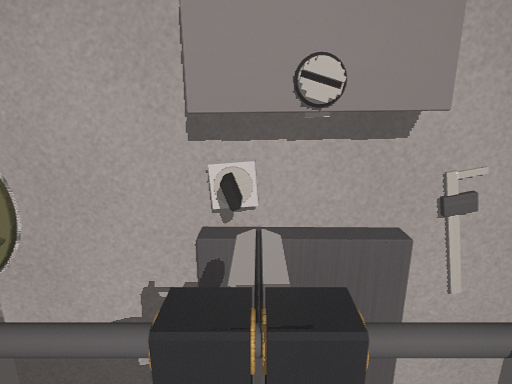

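The lid is shut. The lock in w2 is at (321,80), with its slot about 19° clockwise of the case's x. The key is at (233,190). Next I go above the key and grip it.

Request:
jog_arm(plan=[-0.035,-0.029,-0.04,0,0,8,-0.035,-0.029,-0.08,0,0,16,-0.035,-0.029,-0.12,0,0,21.5,-0.035,-0.029,-0.16,0,0,21.5,-0.035,-0.029,-0.16,0,0,21.5,-0.035,-0.029,-0.16,0,0,21.5], claw=0.05)

```text
clock: 22.55
eef_pos: [455.3, 31.1, 132.5]
eef_rot: [-3.142, -0.0, 1.909]
wrist_force: [0.4, 0.0, 0.6]
finger_gap: 44.9
finger_force: 0.0
```

```bash
python3 w.py 68 95 455 31 45;python3 - <<'E'
from h import *
print(manip.read_state()["eef_pos"])
E
```

```text
w 993 mid [454.3  32.2] [13.7 38.9] 19.2 mean [453.8  33.5  79. ] zmax 81.1
[455.84179827  31.13580488 133.35195426]
```

Commanded (454.9,31.1,131.4). Descend to z 36, then close.

Request:
jog_arm(plan=[0,0.0005,-0.03,0,0,0,0,0.0005,-0.055,0,0,0,0,0.0005,-0.075,0,0,0,0,0.0005,-0.088,0,0,0,0,0.0005,-0.095,0,0,0,0,0.0005,-0.095,0,0,0,0,0.0005,-0.095,0,0,0])

```text
clock: 23.3
eef_pos: [455.8, 31.7, 37.7]
eef_rot: [3.14, 0.001, 1.909]
wrist_force: [0.6, -0.0, 0.4]
finger_gap: 49.7
finger_force: 0.0
```

Request:
jog_arm(plan=[0,0,0,0,0,0,0,0,0,0,0,0,0,0,0,0,0,0,0,0,0,0,0,0,0,0,0,0,0,0,0,0,0,0,0,0,0,0,0,0,0,0,0,0,0,0,0,0,0,0,0,0,0,0], claw=0.005, force=55)

```text
clock: 24.2
eef_pos: [454.9, 31.6, 36.5]
eef_rot: [3.142, 0.0, 1.909]
wrist_force: [-1.0, -0.0, 3.3]
finger_gap: 13.9
finger_force: 55.0
```

Request:
jog_arm(plan=[0,0,0.02,0,0,0,0,0,0.06,0,0,0,0,0,0.1,0,0,0,0.04,0.02,0.124,0,0,8,0.08,0.04,0.124,0,0,16,0.12,0.07,0.124,0,0,24,0.15,0.1,0.124,0,0,32,0.166,0.11,0.124,0,0,40,0.166,0.11,0.124,0,0,48,0.166,0.11,0.124,0,0,52,0.166,0.11,0.124,0,0,52,0.166,0.11,0.124,0,0,52])

```text
clock: 25.4
eef_pos: [620.8, 141.6, 160.2]
eef_rot: [-3.141, -0.0, 2.814]
wrist_force: [-0.5, 0.5, -1.1]
finger_gap: 13.6
finger_force: 55.0
```

```bash
cat > s.py <<'E'
from h import *
import sys
s=manip.read_state();print(s["eef_pos"].round(1),s["eef_rot"].round(4),s["wrist_force"].round(1))
k=cal("wrist");q,d,X=cloud("wrist",k);save(sys.argv[1],q)
c,A,o=k
def ray(u,v,z):
    r=A@np.array([(u-c["cx"])/c["fx"],(v-c["cy"])/c["fy"],1]);return (o+r*(z-o[2])/r[2])
Z=X[...,2]
m=np.isfinite(Z)&(abs(Z-87)<3)&(np.hypot(X[...,0]-565,X[...,1]-162)<40)
n,l,st,ce=cv2.connectedComponentsWithStats(m.astype(np.uint8))
for i in range(1,n):
    if st[i,4]>100:
        P=X[l==i];r=cv2.minAreaRect(P[:,:2].astype(np.float32));print('half',st[i,4],np.round(r[0],1),np.round(r[1],1),round(r[2],1),P.mean(0).round(1),ce[i].round(0))
# slot by darkness inside disc, cast to z=87 (top)
g=q.max(2)
R=A.T@(np.array([565,162,87])-o);print('pix',R[0]/R[2]*c["fx"]+c["cx"],R[1]/R[2]*c["fy"]+c["cy"])
E
python3 s.py w3
```

```text
[620.8 141.6 160.2] [-3.1414e+00 -4.0000e-04  2.8142e+00] [-0.5  0.5 -1.1]
half 1259 [560.2 149.9] [18.  47.2] 71.1 [560.2 151.3  86.8] [245. 128.]
half 1261 [568.6 174.7] [17.9 47.2] 71.6 [567.5 173.6  86.8] [276. 128.]
pix 260.30612888294104 129.81279666467964
```

View pics/w3.png

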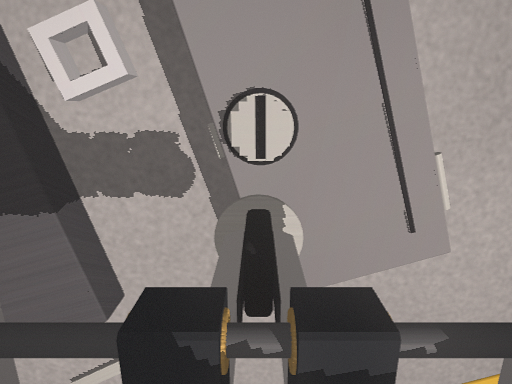

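The slot in w3 is at (261,127) and lies along the tool's x, as wanted. The key handle is at (259,260). Go over the slot and lower the key.

Request:
jog_arm(plan=[-0.03,0.01,0,0,0,0,-0.056,0.02,0,0,0,0,-0.056,0.02,-0.015,0,0,0,-0.056,0.02,-0.025,0,0,0,-0.056,0.02,-0.03,0,0,0,-0.056,0.02,-0.036,0,0,0,-0.056,0.02,-0.04,0,0,0,-0.056,0.02,-0.04,0,0,0])

```text
clock: 26.25
eef_pos: [564.9, 161.4, 119.8]
eef_rot: [-3.141, -0.001, 2.816]
wrist_force: [-0.7, 0.5, -1.2]
finger_gap: 14.2
finger_force: 55.0
```

Request:
jog_arm(plan=[0,0,-0.002,0,0,0,0,0,-0.004,0,0,0,0,0,-0.006,0,0,0,0,0,-0.008,0,0,0,0,0,-0.0095,0,0,0,0,0,-0.0095,0,0,0,0,0,-0.0095,0,0,0])

```text
clock: 26.95
eef_pos: [564.9, 161.6, 111.0]
eef_rot: [3.142, 0.0, 2.817]
wrist_force: [0.6, -0.3, -2.1]
finger_gap: 13.4
finger_force: 55.0
```

Request:
jog_arm(plan=[0,0,0,0,0,-4,0,0,0,0,0,-8,0,0,0,0,0,-12,0,0,0,0,0,-16,0,0,0,0,0,-20,0,0,0,0,0,-25,0,0,0,0,0,-30,0,0,0,0,0,-35,0,0,0,0,0,-40,0,0,0,0,0,-45,0,0,0,0,0,-50,0,0,0,0,0,-55,0,0,0,0,0,-60,0,0,0,0,0,-64,0,0,0,0,0,-68,0,0,0,0,0,-71,0,0,0,0,0,-74,0,0,0,0,0,-75,0,0,0,0,0,-75,0,0,0,0,0,-75])

```text
clock: 28.95
eef_pos: [564.1, 161.2, 110.9]
eef_rot: [-3.139, 0.001, 1.508]
wrist_force: [-5.8, -3.1, 1.0]
finger_gap: 13.3
finger_force: 55.0
```

Run:
```python
from h import *
s=manip.read_state()
print(s["eef_pos"].round(1),s["eef_rot"],s["moment"],s["wrist_force"])
```

```text
[564.1 161.2 110.9] [-3.13949732e+00  1.00713896e-03  1.50766980e+00] [-0.67448322  1.33694337  0.09414336] [-5.82169953 -3.09422887  0.96835262]
```

Request:
jog_arm(plan=[0,0,0,0,0,-2,0,0,0,0,0,-4,0,0,0,0,0,-5,0,0,0,0,0,-5,0,0,0,0,0,-5])

```text
clock: 29.45
eef_pos: [564.1, 161.3, 110.9]
eef_rot: [-3.139, 0.001, 1.42]
wrist_force: [-5.1, -2.5, 1.8]
finger_gap: 13.9
finger_force: 55.0
```

Run:
```python
from h import *
s=manip.read_state()
print(s["eef_pos"].round(1),s["eef_rot"],s["moment"],s["wrist_force"])
```

```text
[564.1 161.3 110.9] [-3.13939148e+00  1.21892706e-03  1.42046203e+00] [-0.67645104  1.50885204  0.09419434] [-5.09132517 -2.48760603  1.77605616]
```

Request:
jog_arm(plan=[0,0,0,0,0,-1.5,0,0,0,0,0,-3,0,0,0,0,0,-4,0,0,0,0,0,-4,0,0,0,0,0,-4])

```text
clock: 29.95
eef_pos: [564.0, 161.3, 110.9]
eef_rot: [-3.139, 0.002, 1.351]
wrist_force: [-6.1, -3.2, 2.7]
finger_gap: 13.8
finger_force: 55.0
```

Run:
```python
from h import *
s=manip.read_state()
print(s["eef_pos"].round(1),s["eef_rot"],s["moment"],s["wrist_force"])
```

```text
[564.  161.3 110.9] [-3.13928686e+00  1.56666713e-03  1.35100600e+00] [-0.69269489  1.68429198  0.38200959] [-6.09658668 -3.15694157  2.65802889]
```

Request:
jog_arm(plan=[0,0,0,0,0,4,0,0,0,0,0,7,0,0,0,0,0,7,0,0,0.004,0,0,7,0,0,0.01,0,0,7,0,0,0.02,0,0,7,0,0,0.05,0,0,7,0,-0.04,0.05,0,0,7,0,-0.06,0.05,0,0,7,0,-0.06,0.05,0,0,7,0,-0.06,0.05,0,0,7])

```text
clock: 31.05
eef_pos: [565.1, 101.7, 161.7]
eef_rot: [3.141, -0.0, 1.472]
wrist_force: [0.2, 0.8, -1.1]
finger_gap: 13.5
finger_force: 55.0
```

```bash
python3 s.py w4
```

```text
[565.1 101.7 161.7] [ 3.1408e+00 -4.0000e-04  1.4716e+00] [ 0.2  0.8 -1.1]
half 1224 [577.3 161.7] [48. 18.] 88.5 [576.2 162.2  86.8] [264. 127.]
half 1228 [551.3 162.5] [47.8 18.2] 88.4 [552.6 162.9  86.8] [233. 129.]
pix 249.42663311518805 129.2395216744045
```

View pics/w4.png

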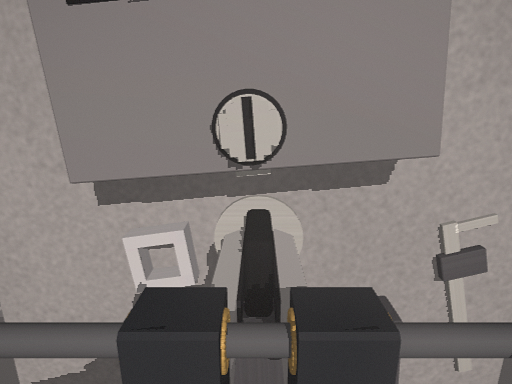

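The slot in w4 at (249,127) now lies along the case's y, about 90°, so the lock is at its stop. Take the key back to its stand.

Request:
jog_arm(plan=[-0.04,-0.025,0,0,0,8,-0.08,-0.05,0,0,0,16,-0.11,-0.07,0,0,0,24,-0.11,-0.07,-0.02,0,0,25,-0.11,-0.07,-0.06,0,0,25,-0.11,-0.07,-0.08,0,0,25,-0.11,-0.07,-0.09,0,0,25,-0.11,-0.07,-0.1,0,0,25,-0.11,-0.07,-0.11,0,0,25,-0.11,-0.07,-0.118,0,0,25,-0.11,-0.07,-0.122,0,0,25,-0.11,-0.07,-0.124,0,0,25,-0.11,-0.07,-0.124,0,0,25])

```text
clock: 32.4
eef_pos: [455.0, 31.6, 37.0]
eef_rot: [3.142, -0.0, 1.909]
wrist_force: [-0.3, -0.1, -1.7]
finger_gap: 13.5
finger_force: 55.0
```

Same pose as at the pick-up, with no contact force. Release, retreat and check.

Request:
jog_arm(plan=[0,0,0,0,0,0,0,0,0,0,0,0,0,0,0,0,0,0,0,0,0,0,0,0,0,0,0,0,0,0,0,0,0.03,0,0,0,0,0,0.08,0,0,0,0,0,0.13,0,0,0,0,-0.05,0.18,0,0,0,0,-0.1,0.22,0,0,0,0,-0.15,0.22,0,0,0,0,-0.15,0.22,0,0,0,0,-0.15,0.22,0,0,0], claw=0.05)

```text
clock: 33.7
eef_pos: [455.0, -121.2, 258.0]
eef_rot: [3.14, 0.001, 1.906]
wrist_force: [-0.5, 0.3, -0.1]
finger_gap: 50.0
finger_force: 0.0
```

Run:
```python
from h import *
from w import wmeas
q,X=wmeas(68,95,'key',(455,31),40); wmeas(15,27.9,'rest',(455,31),60)
Z=X[...,2];s=(np.hypot(X[...,0]-455,X[...,1]-31)<30)&(Z>27.5)&(Z<40);print('collar z',np.nanmedian(Z[s]),X[s].mean(0))
save("w5",q);p,d,Y=cloud("scene");save("s5",p)
```

```text
key 662 mid [455.6  31.2] [14.3 39.7] 19.9 mean [455.   30.8  78.7] zmax 81.0
rest 1466 mid [454.6  31.2] [64.1 64.3] 2.2 mean [452.6  28.7  25.5] zmax 27.4
collar z 29.65944484211994 [453.60515199  28.50874112  29.8284341 ]
```

View pics/s5.png

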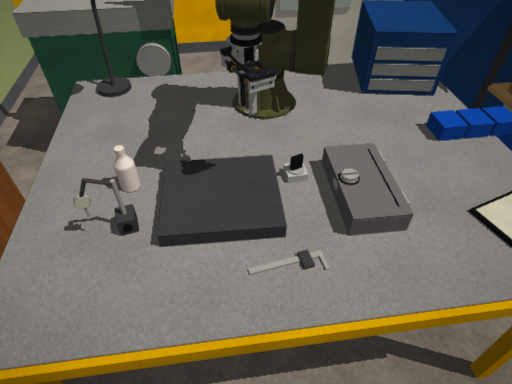

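The key stands upright in its stand at (296,165). The case at (365,185) is shut and the bystanders have not moved.

```bash
python3 -c "
from cell import manip
print(manip.sign_off())"
```

```text
the job is handed in; nothing more can be done
None
```

I handed the job in at about 34 s on the robot clock: the three pieces present (block, ring, height master) are in the shut case, the lock is turned to its stop, the key is upright in its stand, and the bystanders have not moved; hand-in returned no verdict.

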